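Crack open the stuck jam jar

ROBOT

A 6-joint arm with a two-finger parallel gripper is mounted at the origin on the work surface. World frame = base frame: x ahead of the robot, y to its left, z up, the work surface at z = 0. Lengths are in m, angles in degrees, forces in N, time in s.
With the tool pointing down it reaches from about 0.3 to 0.75 m from the base axis. Payload 8.5 kg.
Tool frame: the origin (TCP) lies on the centre line of the jaws, within the pads' length; the fingertips stand 17 mm ahead of it and the grasp point (between the pads) lies 2 mm behind it; z points along the fingers, y is the line along which they close (so a half turn about z gives the same grasp; the last joint's range is limited). The gripper opens to 85 mm and grips with 20 to 120 N. Pads are 22 mm wide; open, the fingers measure 114 mm over their backs; the gripper's body (76 mm by 85 mm) begins 54 mm behind the grasp point. The pads swing forward as they close: fully open they stand 13 mm farther back than shut.
Start: joints at [58.826, 21.807, 74.336, -0, 83.858, -12.336], TCP at [0.178, 0.521, 0.248] pointing down, gripper open.
Joint ranges: [-178.18, 178.18], [-50.72, 133.34], [12.68, 142.11], [-81.47, 261.47], [9.98, 163.14], [-165.26, 165.26]. Speed limits (degrees/s): [136.94, 136.94, 180, 180, 180, 180].

INTERFACE

Orientations are given as a 3x3 rotation matrix whose columns are the frame's x, y, z axes.
In Python, from rig import env gives the robot as it stands.
- The arm moves only by the shell command python3 -m handwheel 'ROWS' [OPENING] [FORCE]. ROWS is JSON, a list that holds one entry, the list of rows, each a list of 4 numbers: the shift along the tool's x, y, z in m, then the turn about the tool's z in rad. In form: [[[x, y, z, roll], ...]]. A call has 1 to 5 rows; each row shifts and turns the commanded pose from where the row before left it, along the tool's axes as they then stand; what a row does not reach is not made up. A row lasts 1/12 s, in which the tool goes at most 41.7 mm and 7.16 degrees, less where a joint would pass 70% of its speed; a pose out of reach is approached as far as the arm can. A call is refused whole if a number of a shift passes 0.0417 or a number of a turn 0.125, either way. A call with a gripper value outside its range is refused whole. OPENING is the opening in per cent of the stroke, from 0 (shut) to 100 (fully open), set as the call begins (- or left out, the last holds). The fingers move at their own pace and stop on an object; FORCE is the grip in N (left out, the last holds). Time passes only in rows, so rows that do not move let the fingers close. It gives the time, the measured TCP pose, the force and the opening at its end, in the units of the state.
- env.observe(): the state, without advancing time (a new reading comes with each control period).
- env.get_image(name): name is "scene" or "side" or "wrist"; returns (picture, depth): 480x640x3 uint8, red, green, blue; 480x640 float32, m along the optical axis (not along the pixel's ray), 0 where there is no reading.
- env.camera_params(name): a dict with "K" (3x3 intrinsics, pixels), "D" ([k1, k2, p1, p2, k3] as OpenCV has them; the pictures are not rectified), "rvec" (rotation vector, rad) and "tvec" (3), from world to camera coordinates, as OpenCV has them. Camera axes: x right, y down, z forward; pixel columns grow to the right and rows downward; lengths in m; the calibration is good to about 2 mm. A picture is of the moment at which its call begins: read the wrist's pose just before it. camera_params takes no time and is no camera call; for the wrist camera it gives the pose at the moment of the call.
- env.close_job(): hands the job in, once; it reports no verdict.
The state is a dict: "time_s": time; "q": joint angles; "qvel": joint speeds; "joint_efforts": joint torques, N m; "position": TCP position; "tool_rot": TCP orientation; "ft_force": force on the tool from outside, world axes, zero at the start; "wrist_torque": the same for the moment, N m; "grip_width": finger opening in m.
Only numpy, scipy, OpenCV 4.12 (cv2) and the standard library are available. Lean on these libraries where they do the work, as an engineer would, in place of code of your own. Each camera call takes 0.05 s, during which the arm holds its last target. There are 200 camera calls.

TASK

The red lid of the square amber jam jar is stuck. With the jar staying down in its wooden holder, break the lid loose with a short firm twist anticlockwise (seen from above), turn it on until you feel that it comes free, lift it off and lay it gently, right way up, on the round cork mat. Do not dent the lid by squeezing it too hard, do not pull the jar up or tip it, and leave the other kitchen things alone.

Things in the scene. Friction and masses are not known exactly. Their poses are not given: they have to be found in the camera images.
- lid: Red tin twist-off lid, round, 56 mm across (57.6 mm over its bottom bead), 21 mm high, 35 g, a white dash on top along its own +x. Origin at the centre of its lower edge, z up. It starts on the jar: origin 97 mm above the jar's, same axis, same yaw within 2 degrees, and stuck. Too weak a grip slips; the tin dents if both fingers' contact forces added pass 110 N (55 N a finger).
- lid_top (a point): Centre of the lid's flat top, 21 mm above its lower edge. The seal: after 1 to 3 degrees of play it resists for some 12 degrees of anticlockwise turn and takes a firm twist (roughly 0.3 to 0.7 N m, differs from time to time), then gives way suddenly, and the lid turns easily from there. A grip of about 25 N a finger mostly holds; 10 N slips.
- jar_rim (a point): Centre of the jar's mouth, 115 mm above its underside, under the lid. Hidden lugs hold the lid down (1.5 mm of play), save in a window about 13 degrees wide that begins, different in each jar, 58 to 131 degrees anticlockwise of the lid's start; there it lifts straight off. Elsewhere a pull takes the jar along (it weighs 6 to 7.5 N), so feel with 4 N. End stop at about 145 degrees.
- jar: Amber glass jam jar, square body 60 x 60 mm, 80 mm high, with a round neck 37 mm across up to 115 mm, 0.6 to 0.75 kg. Origin at the centre of its underside, z up, sides along its x and y. Stands loose in the holder, whose recess keeps it from turning. Between its flat shoulder (80 mm up) and the lid's lower edge (97 mm up) there is a 17 mm gap, free for fingertips.
- holder: Wooden jar holder fixed to the counter, 92 x 92 mm and 34 mm high, with a square recess 62 mm wide whose floor is 8 mm above the counter. Origin at the centre of its underside.
- mat: Round cork mat, 110 mm across, 6 mm thick, fixed on the counter, free of other things. Origin at the centre of its underside.
- bowl: Glass mixing bowl, 210 mm across, 95 mm high (bystander). Origin at the centre of its underside.
- whisk: Stainless steel whisk lying on the counter, about 270 mm long along its x (bystander). Origin on the counter near its middle.
- cup: Blue plastic measuring cup with a handle, 84 mm across, 85 mm high (bystander). Origin at the centre of its underside.
- tin_a: Fluted tart tin, 94 mm across, 21 mm high (bystander). Origin at the centre of its underside.
- tin_b: Second fluted tart tin, same size (bystander). Origin at the centre of its underside.
- spoon: Wooden spoon lying on the counter, 240 mm long along its x (bystander).
- jar_b: Round closed jar with a white lid, 60 mm across, 90 mm high (bystander). Origin at the centre of its underside.
Not all that is in view belongs to the job. Leave any green look-alike of the lid alone. Leave any purple look-alike of the jar alone.

How it is judged (in metres and radians):
On the way, in this order (a step that is already met when the one before it is completed fails the run):
1. the lid has been broken loose: turned more than 25 degrees on the jar, still on its neck (angle between the x axis of lid and the x axis of jar, either way round above 0.44 rad and z of lid in the frame of jar between 0.094 and 0.1015 m), for 0.05 s.
2. the lid has been lifted clear of the jar's neck by the fingers, more than 20 mm up (z of lid in the frame of jar above 0.117 m and contact force between the fingers and lid above 0.3 N), for 0.1 s.
At the end, for the whole second after the job is handed in: The lid lies flat and right way up on the cork mat, wholly on it (centre within 29 mm of the mat's), at rest and released; the jar stands upright, down in its holder (horizontal distance between lid and mat below 0.029 m and z of lid in the frame of mat between 0.003 and 0.01 m and angle between lid's own z axis and vertical below 0.12 rad and linear speed of lid below 0.02 m/s and horizontal distance between jar and holder below 0.006 m and z of jar in the frame of holder below 0.012 m and angle between jar's own z axis and vertical below 0.06 rad); the robot touches nothing.
It fails at once if the lid is dented: the fingers squeeze it with more than 110 N in total (contact force between the fingers and lid above 110 N).
It fails at once if the jar is pulled up by more than 6 mm or tipped by more than 8 degrees (z of jar in the frame of holder above 0.014 m or angle between jar's own z axis and vertical above 0.14 rad).
It fails at once if the lid is dropped: it falls freely, faster than 0.45 m/s, out of the fingers (linear speed of lid above 0.45 m/s and not (contact force between the fingers and lid above 0.05 N)).
It fails at once if a bystander is moved by more than 30 mm (distance of any of bowl, whisk, cup, tin_a, tin_b, spoon, jar_b from where it was at the start of the episode above 0.03 m).
It also fails if it takes over 72 s, if anything falls off the work surface, if the arm or the gripper's body presses on something with over 40 N, if the wrist force passes 120 N, or if a joint passes its speed limit or range.

## Working session

There is one attempt and no reset: what is moved stays moved. The work goes in short steps, Python scripts to look and compute and a shell command to move; the robot and the scene stay as the last step left them, time stands still between calls to the robot, and variables do not carry over. Pictures are saved under pics/ and viewed, on a budget of 10 in all, crops included, one or two more only if the job needs it, and the job is handed in when it is done.

```bash
ls; mkdir -p pics; cat > h.py <<'E'
import numpy as np, cv2
from rig import env
def cam(n):
    p=env.camera_params(n);R=cv2.Rodrigues(np.array(p["rvec"],float))[0]
    return np.array(p["K"],float),np.array(p["D"],float),R,np.array(p["tvec"],float).ravel()
def ray(n,uv,c=None):
    K,D,R,t=c or cam(n)
    a=cv2.undistortPoints(np.array(uv,float).reshape(-1,1,2),K,D).reshape(-1,2)
    return -R.T@t, np.c_[a,np.ones(len(a))]@R
def plane(n,uv,z,c=None):
    o,d=ray(n,uv,c); return o+d*((z-o[2])/d[:,2])[:,None]
def dep(n,uv,d,c=None):
    o,r=ray(n,uv,c); return o+r*np.asarray(d)[:,None]
def snap(n,tag):
    c=cam(n);im,d=env.get_image(n)
    cv2.imwrite(f"pics/{tag}.png",cv2.cvtColor(im,cv2.COLOR_RGB2BGR)); np.savez(f"pics/{tag}.npz",im=im,d=d)
    return im,d,c
def red(im):
    h=cv2.cvtColor(im,cv2.COLOR_RGB2HSV)
    return (((h[...,0]<7)|(h[...,0]>172))&(h[...,1]>140)&(h[...,2]>60)).astype(np.uint8)
E
python3 - <<'E'
from h import *
for n in("scene","side"):
    im,d,c=snap(n,n+"0")
    print(n,-c[2].T@c[3],c[2][2])
    k,l,s,ct=cv2.connectedComponentsWithStats(red(im))
    for i in range(1,k):
        if s[i,4]>80: print(s[i],ct[i])
o=env.observe();print(o)
E
```

```text
pics
scene [1.16688954 0.67794804 0.79278717] [-0.49596381 -0.59244269 -0.63484767]
[388 253  29  27 616] [402.07467532 265.75487013]
side [-0.22956307  1.00670141  1.06289345] [ 0.51557099 -0.62586273 -0.58521995]
[261 272  16  21 206] [269.30097087 280.75242718]
[   0  380   62  100 4502] [ 24.22989782 427.63727232]
[ 38 434  44  46 835] [ 61.13772455 465.7508982 ]
{'time_s': 0.1, 'q': array([ 5.88267361e+01,  2.18389734e+01,  7.43780724e+01, -9.86318888e-04,
        8.38557610e+01, -1.23365930e+01]), 'qvel': array([-0.04714729, -0.10713416, -0.09031343, -0.05850065, -0.05838718,
        0.0513024 ]), 'joint_efforts': array([ 4.21677658e-03, -4.49223053e+01, -2.31652164e+01, -1.75078039e-04,
        3.68270354e-03, -3.29986688e-05]), 'position': array([0.17747618, 0.52034598, 0.24776998]), 'tool_rot': array([[-9.46443324e-01,  3.22869356e-01, -6.43115182e-04],
       [ 3.22869896e-01,  9.46442723e-01, -1.09609405e-03],
       [ 2.54776503e-04, -1.24503343e-03, -9.99999192e-01]]), 'ft_force': array([0.05808575, 0.05895978, 0.27878198]), 'wrist_torque': array([-0.07212066, -0.03874042, -0.02012267]), 'grip_width': 0.08567546225200172}
```

View pics/scene0.png

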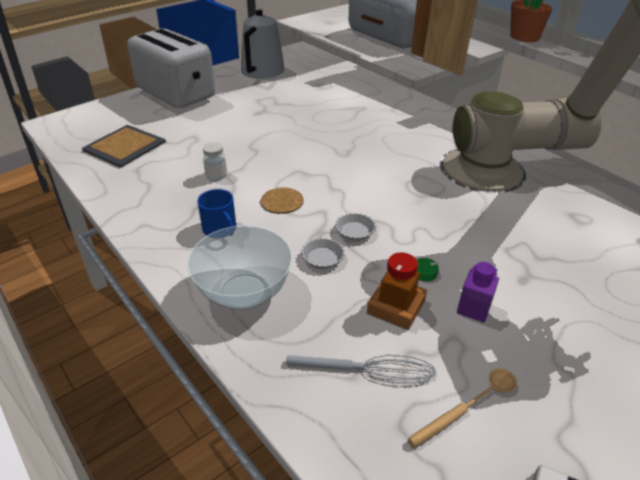

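View pics/side0.png

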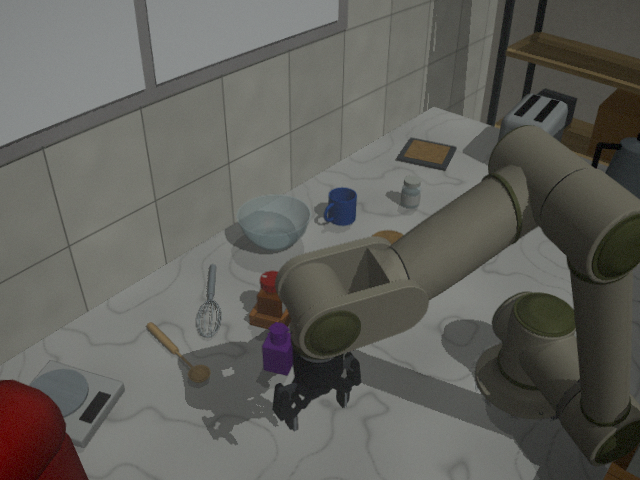

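The scene picture shows:
- **Lid:** the red lid is at (402,266) on the amber square jar and holder at (398,297).
- **Could be mistaken for it:** a green lid at (427,268), a purple jar at (482,290), and jar_b with the white lid at (214,160). In the side view there is also a red kettle-like thing at (24,428).
- **Mat:** the round cork mat is at (282,200). The square framed cork at (124,145) is not it.

I choose the red lid at (402,266). In the side view it is at (269,281).

```bash
python3 - <<'E'
from h import *
z=np.load("pics/scene0.npz");im,d=z["im"],z["d"];c=cam("scene")
m=red(im);k,l,s,ct=cv2.connectedComponentsWithStats(m)
i=1+s[1:,4].argmax();v,u=np.nonzero(l==i)
P=dep("scene",np.c_[u,v],d[v,u],c);P=P[d[v,u]>0]
print("lid pts z pct",np.percentile(P[:,2],[5,50,95]))
T=P[abs(P[:,2]-.126)<.004];print("top",len(T),T.mean(0),T.min(0),T.max(0),cv2.minEnclosingCircle(T[:,:2].astype(np.float32)))
h=cv2.cvtColor(im,cv2.COLOR_RGB2HSV)
print("mat hsv",h[200,282])
mm=((h[...,0]>8)&(h[...,0]<22)&(h[...,1]>90)).astype(np.uint8)
k,l,s,ct=cv2.connectedComponentsWithStats(mm);i=l[200,282];v,u=np.nonzero(l==i)
Q=plane("scene",np.c_[u,v],.006,c);print("mat",Q.mean(0),Q.max(0)-Q.min(0),cv2.minEnclosingCircle(Q[:,:2].astype(np.float32)))
print("mat depth z",np.median(dep("scene",np.c_[u,v],d[v,u],c)[:,2]))
for n,p,zz in(("green",(427,268),.02),("purple",(484,270),.1),("tin_b",(354,228),.02),("tin_a",(322,256),.02),("bowl",(240,265),.09),("cup",(217,200),.085),("whiskhead",(400,370),.02),("whiskend",(290,362),.01)):
    print(n,plane("scene",[p],zz,c)[0].round(3),dep("scene",[p],[d[p[1],p[0]]],c)[0].round(3))
# holder edges: wooden block pixels w/ depth z in .028...038
v,u=np.mgrid[230:340,350:440].reshape(2,-1);ok=d[v,u]>0;u,v=u[ok],v[ok]
P=dep("scene",np.c_[u,v],d[v,u],c);W=P[(abs(P[:,2]-.034)<.005)&(h[v,u,1]>100)]
print("holder",len(W),cv2.minAreaRect(W[:,:2].astype(np.float32)))
cv2.imwrite("pics/crop.png",cv2.resize(cv2.cvtColor(im[225:345,340:520],cv2.COLOR_RGB2BGR),None,fx=4,fy=4,interpolation=cv2.INTER_CUBIC))
E
```

```text
lid pts z pct [0.10982182 0.12503504 0.12769574]
top 442 [0.57840969 0.21685527 0.12564467] [0.54998095 0.18956115 0.12201027] [0.60568194 0.24404466 0.12868817] ((0.5778288841247559, 0.21653173863887787), 0.028224999085068703)
mat hsv [ 17 137 143]
mat [ 0.54053448 -0.2261257   0.006     ] [1.07113274e-01 1.06293393e-01 2.22044605e-16] ((0.5398919582366943, -0.22751782834529877), 0.05428846925497055)
mat depth z 0.006658291440542419
green [0.457 0.19  0.02 ] [0.456 0.189 0.019]
purple [0.449 0.315 0.1  ] [0.463 0.323 0.114]
tin_b [ 0.486 -0.012  0.02 ] [ 0.471 -0.028  0.003]
tin_a [0.608 0.016 0.02 ] [0.595 0.001 0.003]
bowl [ 0.801 -0.005  0.09 ] [ 0.764 -0.073  0.02 ]
cup [ 0.719 -0.23   0.085] [ 0.698 -0.273  0.052]
whiskhead [0.695 0.338 0.02 ] [ 0.681  0.327 -0.003]
whiskend [0.831 0.193 0.01 ] [0.833 0.197 0.016]
holder 696 ((0.5787020325660706, 0.2162894755601883), (0.0936049371957779, 0.09006310999393463), 22.002994537353516)
```

View pics/crop.png

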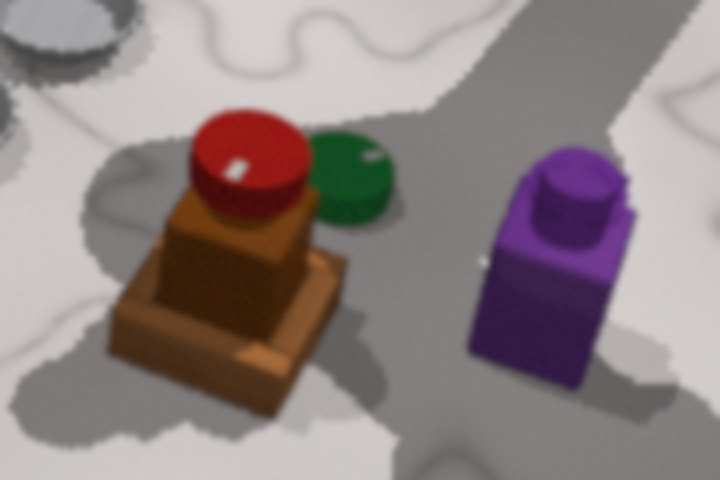

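The choice is confirmed: the crop shows the red lid with its white dash, on the square amber jar in the holder. It lies at (0.578, 0.217) with its top at 0.126, as it should. First I move above it, then wind the wrist so that a single grip can turn anticlockwise (roll negative) the whole way.

```bash
A='[[[-0.0318,-0.0105,0,0],[-0.0318,-0.0105,0,0],[-0.0318,-0.0105,0,0],[-0.0318,-0.0105,0,0],[-0.0318,-0.0105,0,0]]]'; true
python3 -m handwheel '[[[-0.0318,-0.0105,0,0],[-0.0318,-0.0105,0,0],[-0.0318,-0.0105,0,0],[-0.0318,-0.0105,0,0],[-0.0318,-0.0105,0,0]]]' 100 40
python3 -m handwheel '[[[-0.0318,-0.0105,0,0],[-0.0318,-0.0105,0,0],[-0.0318,-0.0105,0,0],[-0.0318,-0.0105,0,0],[-0.0318,-0.0105,0,0]]]'
python3 -m handwheel '[[[-0.0318,-0.0105,0,0],[-0.0318,-0.0105,0,0],[-0.0318,-0.0105,0,0],[-0.0318,-0.0105,0,0],[-0.0318,-0.0105,0,0]]]'
python3 -m handwheel '[[[0,0,0,0.12],[0,0,0,0.12],[0,0,0,0.12],[0,0,0,0.12],[0,0,0,0.12]]]'
python3 -c "
from rig import env;o=env.observe();print(o['q'],o['position'],o['tool_rot'][:,1],o['time_s'])"
```

```text
time_s: 0.52
position: [0.312, 0.4183, 0.2481]
tool_rot: [[-0.947, 0.323, -0.001], [0.323, 0.947, -0.0], [0.0, -0.001, -1.0]]
ft_force: [0.5, 0.5, -0.3]
grip_width: 0.0856
time_s: 0.93
position: [0.4457, 0.3172, 0.248]
tool_rot: [[-0.946, 0.323, -0.001], [0.323, 0.946, -0.0], [0.001, -0.0, -1.0]]
ft_force: [0.3, 1.2, -0.9]
grip_width: 0.0855
time_s: 1.35
position: [0.5792, 0.2162, 0.2479]
tool_rot: [[-0.946, 0.323, -0.001], [0.323, 0.946, -0.0], [0.001, -0.0, -1.0]]
ft_force: [0.5, 0.3, -0.2]
grip_width: 0.0855
time_s: 1.77
position: [0.5781, 0.2173, 0.2478]
tool_rot: [[-0.594, 0.805, -0.001], [0.805, 0.594, -0.0], [0.001, -0.001, -1.0]]
ft_force: [-0.3, 0.7, 0.6]
grip_width: 0.0855
[ 9.63234454e+00  2.87960589e+01  6.27606965e+01  7.92940273e-04
  8.85075806e+01 -2.67995568e+01] [0.57811044 0.21729939 0.24779004] [ 0.80456293  0.59386656 -0.00099603] 1.7667
```

```bash
python3 -m handwheel '[[[0,0,0,0.12],[0,0,0,0.12],[0,0,0,0.12],[0,0,0,0.12],[0,0,0,0.12]]]' >/dev/null
python3 -m handwheel '[[[0,0,0,0.12],[0,0,0,0.12],[0,0,0,0.12],[0,0,0,0.12],[0,0,0,0.12]]]' >/dev/null
python3 -m handwheel '[[[0,0,0,0.12],[0,0,0,0.12],[0,0,0,0.12],[0,0,0,0.12],[0,0,0,0.12]]]' >/dev/null
python3 -m handwheel '[[[0,0,0,0.12],[0,0,0,0.12],[0,0,0,0.12],[0,0,0,0.12],[0,0,0,0.12]]]' >/dev/null
python3 -m handwheel '[[[0,0,0,0.12],[0,0,0,0.12],[0,0,0,0],[0,0,0,0]]]'
python3 - <<'E'
from h import *
o=env.observe();print(o['q'],o['position'],o['tool_rot'],o['ft_force'],o['wrist_torque'])
im,d,c=snap("wrist","w0")
k,l,s,ct=cv2.connectedComponentsWithStats(red(im));i=1+s[1:,4].argmax()
v,u=np.nonzero((l==i)&(d>0));P=dep("wrist",np.c_[u,v],d[v,u],c)
print(np.percentile(P[:,2],[5,50,95]))
T=P[abs(P[:,2]-np.percentile(P[:,2],80))<.004].astype(np.float32);print(len(T),T.mean(0),cv2.minEnclosingCircle(T[:,:2].copy()))
E
```

```text
time_s: 3.77
position: [0.5781, 0.2174, 0.248]
tool_rot: [[0.912, -0.411, -0.001], [-0.411, -0.912, -0.0], [-0.001, 0.0, -1.0]]
ft_force: [-0.1, 0.1, -0.1]
grip_width: 0.0855
[9.64287233e+00 2.87814535e+01 6.27558662e+01 2.12179495e-03
 8.85079254e+01 1.23916222e+02] [0.57806787 0.21741082 0.24797391] [[ 9.11593922e-01 -4.11091115e-01 -7.84719718e-04]
 [-4.11091309e-01 -9.11594168e-01 -9.57791561e-05]
 [-6.75971958e-04  4.09903152e-04 -9.99999688e-01]] [-0.08472155  0.13625162 -0.060774  ] [-0.00891958  0.02503906  0.00318374]
[0.11836062 0.12503518 0.12612201]
3776 [0.57844853 0.21610357 0.12506004] ((0.5783526301383972, 0.21698999404907227), 0.028233639895915985)
```

View pics/w0.png

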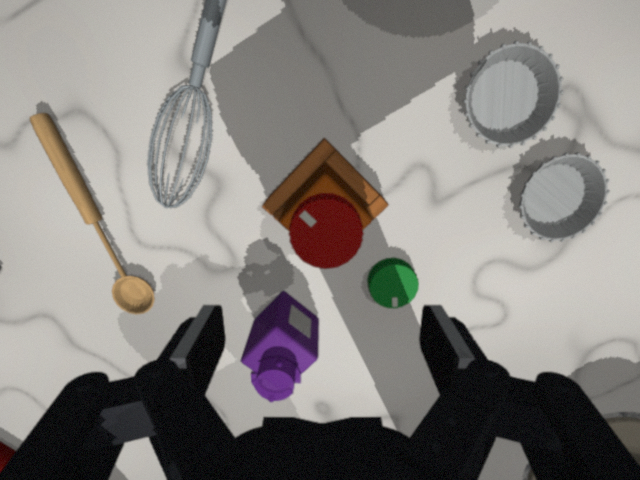

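The wrist view shows the lid at (326,231), and the three position estimates agree within 1 mm. The jaws will straddle it with nothing in the way. I descend to TCP z 0.1145, which puts the tips above the shoulder at 0.088, then grip softly and firm up.

```bash
python3 -m handwheel '[[[0,0,0.0267,0],[0,0,0.0267,0],[0,0,0.0267,0],[0,0,0.0267,0],[0,0,0.0267,0]]]'
python3 -m handwheel '[[[0,0,0,0],[0,0,0,0],[0,0,0,0],[0,0,0,0],[0,0,0,0]]]' 0 25
python3 -m handwheel '[[[0,0,0,0],[0,0,0,0],[0,0,0,0],[0,0,0,0],[0,0,0,0]]]'
python3 -m handwheel '[[[0,0,0,0],[0,0,0,0],[0,0,0,0],[0,0,0,0],[0,0,0,0]]]' - 35
python3 -c "
from rig import env;o=env.observe();print(o['q'],o['position'],o['ft_force'],o['wrist_torque'])"
```

```text
time_s: 4.23
position: [0.578, 0.2174, 0.1136]
tool_rot: [[0.911, -0.411, 0.0], [-0.411, -0.911, 0.0], [0.0, -0.0, -1.0]]
ft_force: [-0.4, -0.5, -0.5]
grip_width: 0.0852
time_s: 4.65
position: [0.5786, 0.2173, 0.1164]
tool_rot: [[0.91, -0.414, 0.002], [-0.414, -0.91, -0.0], [0.002, -0.001, -1.0]]
ft_force: [-0.1, -2.5, 0.5]
grip_width: 0.0557
time_s: 5.07
position: [0.5786, 0.2171, 0.1161]
tool_rot: [[0.91, -0.414, 0.002], [-0.414, -0.91, -0.001], [0.002, -0.0, -1.0]]
ft_force: [-2.4, -4.8, 6.4]
grip_width: 0.0562
time_s: 5.48
position: [0.5786, 0.217, 0.1161]
tool_rot: [[0.91, -0.414, 0.002], [-0.414, -0.91, -0.001], [0.002, -0.0, -1.0]]
ft_force: [-2.9, -4.4, 7.1]
grip_width: 0.0555
[ 9.61942709e+00  3.51218800e+01  7.41083246e+01 -5.25870886e-02
  7.06701335e+01  1.24112398e+02] [0.57859262 0.21702784 0.11611675] [-2.94356928 -4.36334863  7.05405696] [-0.77792039  0.39548628  0.02059989]
```

The grip is on at 55.5 mm. The closing pads press the tool up with 7 N, so I unload that first, then start the twist in small steps.

```bash
cat > s.py <<'E'
from h import *
o=env.observe();R=o['tool_rot'];print("t",round(o['time_s'],2),"yaw_x",round(float(np.degrees(np.arctan2(R[1,0],R[0,0]))),2),"pos",(o['position']*1e3).round(1),"F",o['ft_force'].round(1),"M",o['wrist_torque'].round(2),"q6",round(float(o['q'][5]),1),"w",round(float(o['grip_width'])*1e3,1))
E
python3 -m handwheel '[[[0,0,-0.0025,0],[0,0,0,0],[0,0,0,0]]]' >/dev/null; python3 s.py
python3 -m handwheel '[[[0,0,0,-0.05],[0,0,0,-0.05],[0,0,0,0]]]'  >/dev/null; python3 s.py
python3 -m handwheel '[[[0,0,0,-0.05],[0,0,0,-0.05],[0,0,0,0]]]'  >/dev/null; python3 s.py
```

```text
t 5.73 yaw_x -24.47 pos [578.  217.6 117.1] F [-1.9 -0.3 -2.8] M [-0.22  0.27  0.03] q6 124.1 w 55.4
t 5.98 yaw_x -18.66 pos [577.9 217.4 117.1] F [-2.  -2.4 -1.1] M [-0.34  0.39 -0.06] q6 118.3 w 55.2
t 6.23 yaw_x -12.99 pos [577.6 217.3 117.3] F [-2.7 -3.2  1.3] M [-0.54  0.71 -0.05] q6 112.6 w 55.1
```

```bash
python3 -m handwheel '[[[0,0,0,-0.05],[0,0,0,-0.05],[0,0,0,0]]]'  >/dev/null; python3 s.py
python3 - <<'E'
from h import *
im,d,c=snap("wrist","w1");sc,ds,cs=snap("scene","s1")
a=cv2.cvtColor(im,cv2.COLOR_RGB2BGR);b=cv2.resize(cv2.cvtColor(sc[225:345,340:500],cv2.COLOR_RGB2BGR),(640,480),interpolation=cv2.INTER_CUBIC)
cv2.imwrite("pics/both1.png",cv2.resize(np.hstack([a,b]),(800,300)))
E
```

```text
t 6.48 yaw_x -7.24 pos [577.9 216.9 117.2] F [-1.9 -2.5 -1.2] M [-0.69  0.48  0.07] q6 106.9 w 55.7
```

View pics/both1.png

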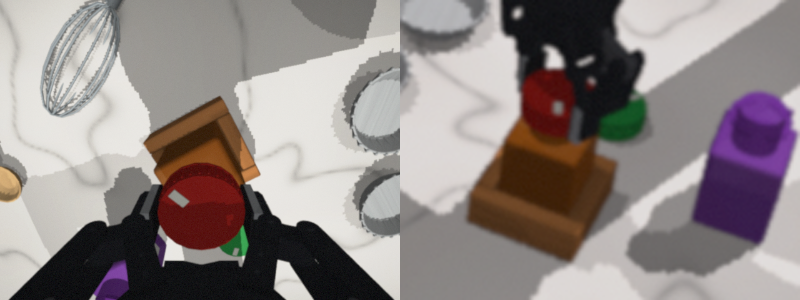

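Wrist picture: the pads straddle the lid, with the dash at (178,198) in the shown scale and the jar seated in its holder. I measure the dash angle from masks, before and now.

```bash
cat >> h.py <<'E'
def lidang(im,d,c,z,n="wrist"):
    m=red(im);k,l,s,ct=cv2.connectedComponentsWithStats(m);i=1+s[1:,4].argmax();L=(l==i).astype(np.uint8)
    cn=max(cv2.findContours(L,0,2)[0],key=cv2.contourArea);f=np.zeros_like(L);cv2.drawContours(f,[cv2.convexHull(cn)],-1,1,-1)
    f=cv2.erode(f,np.ones((5,5)));h=cv2.cvtColor(im,cv2.COLOR_RGB2HSV)
    w=((f>0)&(h[...,1]<120)&(h[...,2]>90)).astype(np.uint8)
    k,l2,s2,ct2=cv2.connectedComponentsWithStats(w);j=1+s2[1:,4].argmax()
    v,u=np.nonzero((L>0)&(d>0));P=dep(n,np.c_[u,v],d[v,u],c);T=P[abs(P[:,2]-z)<.003]
    cen=cv2.minEnclosingCircle(T[:,:2].astype(np.float32).copy())
    D=plane(n,[ct2[j]],z,c)[0]; e=D[:2]-cen[0]
    v,u=np.nonzero(l2==j);Q=plane(n,np.c_[u,v].astype(float),z,c)[:,:2];r=cv2.minAreaRect(Q.astype(np.float32))
    vx,vy=cv2.fitLine(Q.astype(np.float32),2,0,.01,.01)[:2].ravel()
    return dict(cen=np.round(cen[0],4),rad=round(cen[1],4),px=ct2[j].round(1),n=int(s2[j,4]),off_mm=round(float(np.hypot(*e))*1e3,1),radial=round(float(np.degrees(np.arctan2(e[1],e[0]))),1),line=round(float(np.degrees(np.arctan2(vy,vx))),1),z=np.percentile(P[:,2],[50,90]).round(4))
E
python3 - <<'E'
import h;from h import *
o=env.observe
K=cam("wrist")
z=np.load("pics/w1.npz");print(lidang(z["im"],z["d"],K,.126))
for t in("scene0","s1"):
    z=np.load(f"pics/{t}.npz");print(t,lidang(z["im"],z["d"],cam("scene"),.126,"scene"))
E
```

```text
{'cen': array([0.5788, 0.2199]), 'rad': 0.0288, 'px': array([285.4, 317.5]), 'n': 520, 'off_mm': 17.6, 'radial': 43.1, 'line': 39.2, 'z': array([0.1266, 0.1274])}
scene0 {'cen': array([0.5778, 0.2165]), 'rad': 0.0282, 'px': array([398.6, 267. ]), 'n': 21, 'off_mm': 16.4, 'radial': 15.5, 'line': 20.7, 'z': array([0.125 , 0.1272])}
s1 {'cen': array([0.581 , 0.2161]), 'rad': 0.0278, 'px': array([402.8, 267.6]), 'n': 23, 'off_mm': 13.5, 'radial': 54.3, 'line': 43.8, 'z': array([0.1266, 0.1289])}
```

The dash has turned about 17–20° (jar yaw 22° → about 40°), so the lid follows the gripper without slip. I keep turning to about 50° and check that it follows past the seal.

```bash
python3 -m handwheel '[[[0,0,0,-0.07],[0,0,0,-0.07],[0,0,0,-0.07]]]'  >/dev/null; python3 s.py
python3 -m handwheel '[[[0,0,0,-0.07],[0,0,0,-0.07],[0,0,0,-0.07],[0,0,0,0]]]'  >/dev/null; python3 s.py
python3 - <<'E'
from h import *
im,d,c=snap("wrist","w2");print(lidang(im,d,c,.126))
sc,ds,cs=snap("scene","s2");print(lidang(sc,ds,cs,.126,"scene"))
E
```

```text
t 6.83 yaw_x 4.84 pos [578.5 217.5 117. ] F [ 0.9 -2.  -4.2] M [-0.4   0.01 -0.06] q6 94.8 w 55.0
t 7.17 yaw_x 16.83 pos [578.4 217.6 117. ] F [-0.4 -1.6 -3.6] M [-0.29  0.07 -0.01] q6 82.8 w 55.1
{'cen': array([0.5789, 0.2196]), 'rad': 0.0288, 'px': array([285.4, 317.8]), 'n': 514, 'off_mm': 18.1, 'radial': 67.8, 'line': 63.7, 'z': array([0.1266, 0.1274])}
{'cen': array([0.5799, 0.2176]), 'rad': 0.0277, 'px': array([406.4, 267.9]), 'n': 18, 'off_mm': 14.9, 'radial': 73.6, 'line': 57.6, 'z': array([0.1269, 0.1287])}
```

It follows the gripper (about 42° turned, no slip, torque near zero), so the seal is broken. Now I add a gentle upward pull and advance in small steps.

```bash
python3 -m handwheel '[[[0,0,0,-0.05],[0,0,0,-0.05],[0,0,0,-0.05],[0,0,0,-0.05],[0,0,0,0]]]'  >/dev/null; python3 s.py
python3 -m handwheel '[[[0,0,-0.0008,0],[0,0,0,0],[0,0,0,0]]]'  >/dev/null; python3 s.py
python3 -m handwheel '[[[0,0,-0.0007,0],[0,0,0,0],[0,0,0,0]]]'  >/dev/null; python3 s.py
```

```text
t 7.68 yaw_x 28.19 pos [578.4 217.5 117.1] F [ 0.  -1.5 -5.1] M [-0.28 -0.09 -0.05] q6 71.5 w 55.3
t 7.93 yaw_x 28.14 pos [578.  217.4 117.8] F [ 0.1 -1.6 -7.6] M [-0.34 -0.   -0.07] q6 71.5 w 55.2
t 8.18 yaw_x 28.21 pos [578.1 217.4 118.8] F [-0.6 -1.3 -8.1] M [-0.36 -0.01 -0.05] q6 71.4 w 55.0
```

The pull saturates near the jar's weight (−8 N), so the lid is still locked at about 53°. I back off to roughly 4–5 N and sweep while watching Fz. A release should show as Fz going to about −0.4 N.

```bash
python3 -m handwheel '[[[0,0,0.0016,0],[0,0,0,0],[0,0,0,0]]]'  >/dev/null; python3 s.py
python3 -m handwheel '[[[0,0,0,-0.04],[0,0,0,-0.03],[0,0,0,0]]]'  >/dev/null; python3 s.py
python3 -m handwheel '[[[0,0,0,-0.04],[0,0,0,-0.03],[0,0,0,0]]]'  >/dev/null; python3 s.py
python3 -m handwheel '[[[0,0,0,-0.04],[0,0,0,-0.03],[0,0,0,0]]]'  >/dev/null; python3 s.py
```

```text
t 8.43 yaw_x 28.23 pos [578.3 217.4 117.3] F [-0.3 -1.4 -6.6] M [-0.32 -0.04 -0.05] q6 71.4 w 55.0
t 8.68 yaw_x 32.3 pos [578.3 217.4 117.3] F [-0.2 -2.1 -5.6] M [-0.42 -0.07 -0.13] q6 67.3 w 55.1
t 8.93 yaw_x 36.26 pos [578.1 217.4 117.3] F [-0.8 -1.6 -5.9] M [-0.36  0.03 -0.01] q6 63.4 w 55.2
t 9.18 yaw_x 40.24 pos [578.2 217.5 117.3] F [-0.2 -2.2 -6. ] M [-0.36 -0.01 -0.04] q6 59.4 w 55.1
```

```bash
python3 -m handwheel '[[[0,0,0.0005,-0.04],[0,0,0,-0.03],[0,0,0,0]]]'  >/dev/null; python3 s.py
python3 -m handwheel '[[[0,0,0,-0.04],[0,0,0,-0.03],[0,0,0,0]]]'  >/dev/null; python3 s.py
python3 -m handwheel '[[[0,0,0,-0.04],[0,0,0,-0.03],[0,0,0,0]]]'  >/dev/null; python3 s.py
python3 -m handwheel '[[[0,0,0,-0.04],[0,0,0,-0.03],[0,0,0,0]]]'  >/dev/null; python3 s.py
```

```text
t 9.43 yaw_x 44.23 pos [578.4 217.5 117.2] F [ 0.  -1.6 -2. ] M [-0.31 -0.05  0.02] q6 55.4 w 55.3
t 9.68 yaw_x 48.23 pos [578.5 217.5 117.4] F [ 0.1 -1.6  0.3] M [-0.23  0.13 -0.03] q6 51.4 w 55.2
t 9.93 yaw_x 52.22 pos [578.3 217.6 117.2] F [-1.1 -0.9 -0. ] M [-0.24  0.22 -0.03] q6 47.4 w 54.8
t 10.18 yaw_x 56.22 pos [578.2 217.5 117.1] F [-0.4 -0.5 -0.3] M [-0.3   0.15  0.02] q6 43.4 w 55.5
```

The pull vanished at yaw 48–56°, so the window started near 45°. I go back to about 51° and lift carefully while watching the force.

```bash
python3 -m handwheel '[[[0,0,0,0.05],[0,0,0,0.04],[0,0,0,0]]]'  >/dev/null; python3 s.py
python3 -m handwheel '[[[0,0,-0.0015,0],[0,0,0,0],[0,0,0,0]]]'  >/dev/null; python3 s.py
python3 -m handwheel '[[[0,0,-0.0015,0],[0,0,0,0],[0,0,0,0]]]'  >/dev/null; python3 s.py
```

```text
t 10.43 yaw_x 50.92 pos [578.3 217.4 117. ] F [-1.6 -2.7  0.8] M [-0.25  0.14 -0.03] q6 48.7 w 55.6
t 10.68 yaw_x 51.16 pos [578.2 217.5 118.5] F [-1.7 -1.2  0.5] M [-0.25  0.22  0.02] q6 48.5 w 55.5
t 10.93 yaw_x 51.16 pos [578.2 217.4 119.9] F [-1.5 -2.5  1. ] M [-0.28  0.2  -0.04] q6 48.5 w 55.0
```

It comes free: 3 mm up and no load. I lift it off.

```bash
python3 -m handwheel '[[[0,0,-0.003,0],[0,0,-0.005,0],[0,0,-0.005,0],[0,0,-0.005,0],[0,0,-0.005,0]]]'  >/dev/null; python3 s.py
python3 -m handwheel '[[[0,0,-0.015,0],[0,0,-0.02,0],[0,0,-0.02,0],[0,0,-0.01,0],[0,0,0,0]]]'  >/dev/null; python3 s.py
python3 - <<'E'
from h import *
o=env.observe()
im,d,c=snap("wrist","w3");sc,ds,cs=snap("scene","s3");print(lidang(im,d,c,.126+o['position'][2]-.1165))
a=cv2.cvtColor(im,cv2.COLOR_RGB2BGR);b=cv2.resize(cv2.cvtColor(sc[175:345,340:500],cv2.COLOR_RGB2BGR),(452,480),interpolation=cv2.INTER_CUBIC)
cv2.imwrite("pics/both3.png",cv2.resize(np.hstack([a,b]),(800,352)))
R=o['tool_rot'];p=o['position'];t=np.array([.5402,-.2268,p[2]])-p;print("to mat, tool axes",(R.T@t).round(4))
E
```

```text
t 11.35 yaw_x 51.16 pos [578.4 217.6 143.7] F [-0.   0.5 -0.1] M [-0.08 -0.    0.03] q6 48.5 w 55.5
t 11.77 yaw_x 51.16 pos [579.  217.7 210.5] F [-0.  -0.8 -0.3] M [ 0.01 -0.04 -0.02] q6 48.5 w 55.4
{'cen': array([0.5794, 0.2202]), 'rad': 0.0289, 'px': array([285.4, 318.1]), 'n': 512, 'off_mm': 17.5, 'radial': 101.5, 'line': -81.3, 'z': array([0.22  , 0.2208])}
to mat, tool axes [-0.3706  0.2485 -0.0006]
```

View pics/both3.png

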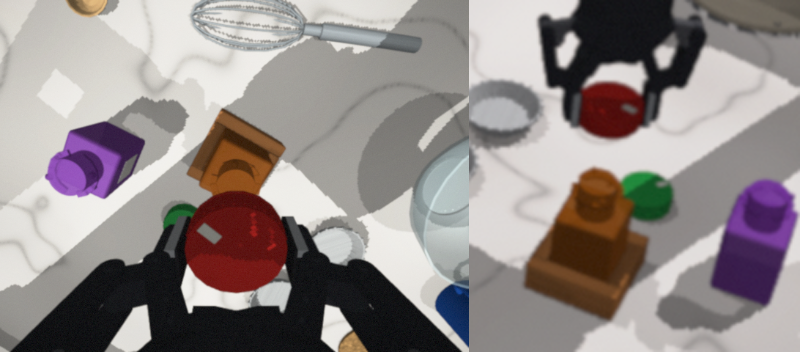

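The picture shows the lid held level at (237,243), well clear, with the jar seated in its holder and its neck bare. I carry it to the mat.

```bash
python3 -m handwheel '[[[-0.012,0.008,0,0],[-0.0247,0.0166,0,0],[-0.0247,0.0166,0,0],[-0.0247,0.0166,0,0],[-0.0247,0.0166,0,0]]]' >/dev/null
python3 -m handwheel '[[[-0.0247,0.0166,0,0],[-0.0247,0.0166,0,0],[-0.0247,0.0166,0,0],[-0.0247,0.0166,0,0],[-0.0247,0.0166,0,0]]]' >/dev/null; python3 s.py
python3 -m handwheel '[[[-0.0247,0.0166,0,0],[-0.0247,0.0166,0,0],[-0.0247,0.0166,0,0],[-0.0247,0.0166,0,0],[-0.0247,0.0166,0,0]]]' >/dev/null
python3 -m handwheel '[[[-0.0126,0.0081,0,0],[0,0,0,0],[0,0,0,0]]]' >/dev/null; python3 s.py
python3 - <<'E'
from h import *
o=env.observe();R=o['tool_rot'];p=o['position'];t=np.array([.5402,-.2268,p[2]])-p;print("to mat, tool axes",(R.T@t).round(4))
im,d,c=snap("wrist","w4")
h=cv2.cvtColor(im,cv2.COLOR_RGB2HSV);m=((h[...,0]>8)&(h[...,0]<22)&(h[...,1]>90)).astype(np.uint8)
k,l,s,ct=cv2.connectedComponentsWithStats(m);i=1+s[1:,4].argmax();v,u=np.nonzero(l==i);Q=plane("wrist",np.c_[u,v],.006,c)
print(s[i],Q.min(0),Q.max(0),cv2.minEnclosingCircle(Q[:,:2].astype(np.float32).copy()))
E
```

```text
t 12.7 yaw_x 51.13 pos [552.7 -65.7 206.5] F [ 0.3  0.  -0.1] M [ 0.03 -0.01  0.03] q6 19.9 w 55.5
t 13.37 yaw_x 51.08 pos [ 538.8 -227.   206.8] F [ 0.1  0.3 -0.2] M [-0.01 -0.01 -0.03] q6 4.5 w 55.5
to mat, tool axes [ 0.0011  0.0009 -0.    ]
[ 268  154  111  109 9408] [ 0.4851984  -0.27983339  0.006     ] [ 0.59248543 -0.17280355  0.006     ] ((0.5391110181808472, -0.2275737076997757), 0.05522717535495758)
```

Over the mat: its centre measures (0.539, −0.2275) with radius 55 mm, and the TCP is within 1 mm of that. I lower it.

```bash
python3 -m handwheel '[[[0,0,0.035,0],[0,0,0.035,0],[0,0,0.035,0],[0,0,0.035,0],[0,0,0.025,0]]]' >/dev/null
python3 -m handwheel '[[[0,0,0.01,0],[0,0,0.004,0],[0,0,0,0],[0,0,0,0]]]' >/dev/null; python3 s.py
python3 -m handwheel '[[[0,0,0.0015,0],[0,0,0.0015,0],[0,0,0,0],[0,0,0,0]]]' >/dev/null; python3 s.py
python3 -m handwheel '[[[0,0,0.001,0],[0,0,0,0],[0,0,0,0]]]' >/dev/null; python3 s.py
python3 -m handwheel '[[[0,0,0.001,0],[0,0,0,0],[0,0,0,0]]]' >/dev/null; python3 s.py
```

```text
t 14.17 yaw_x 51.19 pos [ 540.2 -226.9   30.2] F [ 0.3 -0.3 -0.2] M [ 0.   -0.07 -0.01] q6 4.5 w 55.5
t 14.5 yaw_x 51.15 pos [ 539.5 -227.    26.2] F [-0.3 -0.4 -0.5] M [-0.02 -0.01 -0.03] q6 4.4 w 55.4
t 14.75 yaw_x 51.15 pos [ 539.4 -226.9   24.7] F [ 0.3  0.7 -0.4] M [ 0.03  0.03 -0.04] q6 4.4 w 55.4
t 15.0 yaw_x 51.15 pos [ 539.3 -226.9   23.6] F [-0.2 -0.  -0.5] M [-0.03 -0.02  0.01] q6 4.4 w 55.0
```

```bash
python3 -m handwheel '[[[0,0,0.0015,0],[0,0,0.0015,0],[0,0,0,0],[0,0,0,0]]]' >/dev/null; python3 s.py
python3 -m handwheel '[[[0,0,0.001,0],[0,0,0,0],[0,0,0,0]]]' >/dev/null; python3 s.py
python3 -m handwheel '[[[0,0,0.001,0],[0,0,0,0],[0,0,0,0]]]' >/dev/null; python3 s.py
python3 -m handwheel '[[[0,0,0.001,0],[0,0,0,0],[0,0,0,0]]]' >/dev/null; python3 s.py
```

```text
t 15.33 yaw_x 51.15 pos [ 539.3 -226.9   20.6] F [ 0.1 -0.9 -0.2] M [-0.05  0.01 -0.03] q6 4.4 w 55.0
t 15.58 yaw_x 51.15 pos [ 539.4 -226.9   19.7] F [ 0.7 -0.5 -0.2] M [0.02 0.03 0.02] q6 4.4 w 55.5
t 15.83 yaw_x 51.16 pos [ 539.5 -227.    19.1] F [-0.8  0.8  5.2] M [0.13 0.15 0.06] q6 4.4 w 55.0
t 16.08 yaw_x 51.16 pos [ 539.5 -227.    19. ] F [-3.3  1.2 15.1] M [ 0.45  0.79 -0.03] q6 4.4 w 55.0
```

Contact at TCP z 0.019. I back off to a light touch and open in stages.

```bash
python3 -m handwheel '[[[0,0,-0.0011,0],[0,0,0,0],[0,0,0,0]]]' >/dev/null; python3 s.py
python3 -m handwheel '[[[0,0,0,0],[0,0,0,0],[0,0,0,0],[0,0,0,0]]]' 70 20 >/dev/null; python3 s.py
python3 -m handwheel '[[[0,0,0,0],[0,0,0,0],[0,0,0,0],[0,0,0,0],[0,0,0,0]]]' 100 >/dev/null; python3 s.py
python3 - <<'E'
from h import *
im,d,c=snap("wrist","w5");sc,ds,cs=snap("scene","s5");print(lidang(im,d,c,.027),lidang(sc,ds,cs,.027,"scene"))
a=cv2.cvtColor(im,cv2.COLOR_RGB2BGR);b=cv2.resize(cv2.cvtColor(sc[130:330,240:450],cv2.COLOR_RGB2BGR),(504,480),interpolation=cv2.INTER_CUBIC)
cv2.imwrite("pics/both5.png",cv2.resize(np.hstack([a,b]),(800,336)))
E
```

```text
t 16.33 yaw_x 51.15 pos [ 539.5 -227.    19.1] F [-0.9  1.2  5.4] M [0.12 0.21 0.01] q6 4.4 w 55.3
t 16.67 yaw_x 51.15 pos [ 539.3 -226.9   18.6] F [-0.7  0.1 -0.4] M [ 0.06 -0.02  0.03] q6 4.4 w 59.7
t 17.08 yaw_x 51.15 pos [ 539.4 -226.9   18.8] F [-0.3  0.2  1. ] M [ 0.   -0.03  0.01] q6 4.4 w 85.4
{'cen': array([ 0.5403, -0.2258]), 'rad': 0.0285, 'px': array([285.8, 314.5]), 'n': 431, 'off_mm': 19.3, 'radial': 100.1, 'line': -80.4, 'z': array([0.0259, 0.0266])} {'cen': array([ 0.5408, -0.225 ]), 'rad': 0.0286, 'px': array([286. , 195.3]), 'n': 7, 'off_mm': 14.2, 'radial': 107.5, 'line': 54.8, 'z': array([0.0259, 0.0287])}
```

View pics/both5.png

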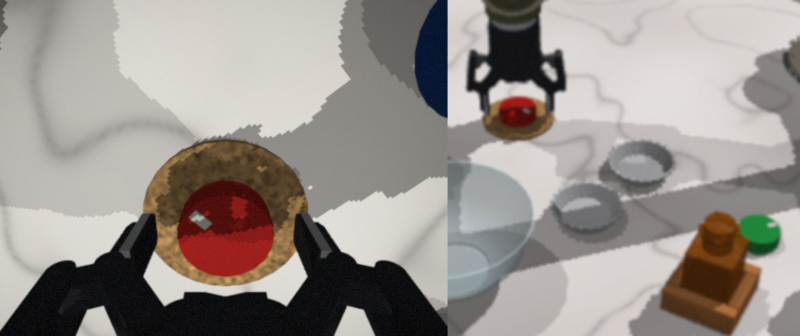

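The lid lies flat on the mat at (226,228) in the shown scale, with its top at z 0.026 (0.027 expected). The fingers are open and clear on both sides. I go straight up and hand in after a last look.

```bash
python3 -m handwheel '[[[0,0,-0.01,0],[0,0,-0.03,0],[0,0,-0.035,0],[0,0,-0.035,0],[0,0,-0.03,0]]]' >/dev/null
python3 -m handwheel '[[[0,0,0,0],[0,0,0,0],[0,0,0,0],[0,0,0,0]]]' >/dev/null; python3 s.py
python3 - <<'E'
from h import *
im,d,c=snap("wrist","w6");print(lidang(im,d,c,.027))
z,ds,cs=snap("scene","s6")
L=red(im);v,u=np.nonzero((L>0)&(d>0));P=dep("wrist",np.c_[u,v],d[v,u],c);T=P[abs(P[:,2]-.026)<.004]
A=np.c_[T[:,:2]-T[:,:2].mean(0),np.ones(len(T))];g=np.linalg.lstsq(A,T[:,2],rcond=None)[0];print("tilt deg",np.degrees(np.hypot(*g[:2])))
h=cv2.cvtColor(z,cv2.COLOR_RGB2HSV);v,u=np.mgrid[230:340,350:440].reshape(2,-1);P=dep("scene",np.c_[u,v],ds[v,u],cs);s=h[v,u,1]>100
hue=h[v,u,0]<25
for zz in(.034,.088,.123):
    W=P[s&hue&(abs(P[:,2]-zz)<.004)].astype(np.float32);print(zz,len(W),cv2.minAreaRect(W[:,:2].copy()) if len(W)>4 else 0)
E
python3 -c "
from rig import env;print(env.close_job())"
```

```text
t 17.93 yaw_x 51.15 pos [ 538.9 -226.6  157.7] F [ 0.1 -0.1 -0.2] M [ 0.04 -0.01  0.03] q6 4.4 w 85.1
{'cen': array([ 0.5397, -0.2253]), 'rad': 0.0279, 'px': array([304.9, 216.6]), 'n': 150, 'off_mm': 18.7, 'radial': 98.8, 'line': -80.7, 'z': array([0.026 , 0.0269])}
tilt deg 0.35992221086544257
0.034 659 ((0.5785850286483765, 0.21609598398208618), (0.09214068949222565, 0.08996579796075821), 21.860271453857422)
0.088 386 ((0.5796141624450684, 0.21746081113815308), (0.05871552973985672, 0.0591726191341877), 23.639137268066406)
0.123 231 ((0.5779057741165161, 0.2151176780462265), (0.038799550384283066, 0.03633057698607445), 6.936716556549072)
the job is handed in; nothing more can be done
None
```

The lid is off the jar and lying right way up on the cork mat, and I handed the job in at about 18 s of the 72 s allowed. Handing in gives no verdict, so the result below rests on my own last checks.

**What I did:** I gripped the red lid at 35 N and twisted it anticlockwise until the seal gave. Then I turned it on under a light upward pull until the load vanished at about 69–81° from the start. I lifted it there, carried it to the mat, set it down on contact and released it in stages.

**Last checks:**
- **Lid:** centre at (0.540, −0.225), about 2 mm from the mat's centre, top at z 0.026 m, tilt 0.4°.
- **Jar:** upright and seated, with its shoulder at 0.088 m and its centre within about 2 mm of the holder's.
- **Robot:** fingers open, 0.13 m above the mat with no contact force.

**What disagreed or went off plan:**
- The wrist torque never showed the expected 0.3–0.7 N m break. I took the seal as broken because the dash had turned with the gripper.
- One early pull test reached about 8 N instead of 4 N, and probably raised the jar by about 1 mm for a moment. I reduced it, but the sweep still pulled up to about 6 N until just before the lid came free.
- Contact on the mat briefly peaked at 15 N.
- I did not measure the bystanders for movement. Those in view in the pictures looked undisturbed.

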